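Feel along the sprung pads of a hold-down bar

TASK

Check the pads of the paper machine's hold-down bar that lies on the bench: starting at the pad next to the bar's narrow tongue, run your fingertips lightly along the whole row to the pad at the square end, in one stroke and without coming off the pads on the way, so that each pad in turn visibly dips by a few millimetres but none is driven down to its stop. Then lift clear so that all the pads spring back up. Do not grip or lift the bar or push it out of its place, and leave everything else on the bench alone.

Things in the scene. Friction and masses are not known exactly. Their poses are not given: they have to be found in the camera images.
- bar: Loose steel channel on a rubber sole (about 1.7 kg) lying on the bench, 190 mm long, 52 wide, 28 high. Origin on its underside below pad 3. Its x axis runs along the row of pads, away from the tongue; z up. A flat tongue (26 mm wide, to 149 mm from the origin) sticks out at its -x end; the +x end is a square wall. Five black sprung pads stand in a row at x = -68, -34, 0, 34, 68 mm.
- tongue_end (a point): Tip of the bar's tongue, 6 mm above the bench.
- pad1_top (a point): Centre of the top of pad 1 (next to the tongue), 44 mm above the bench when up; it sinks with the pad. Pads stand 34 mm apart, 30 wide; a pad's middle 10 mm is flat, then it ramps down at 17 degrees either way, beside the next pad's ramp, to 6 mm below the top, so a tip 2 to 5 mm deep slides from pad to pad. Shut fingers press one pad or, between pads, two; open fingers may press several.
- pad1 (a joint): How far pad 1 is pressed down, in m: 0 up, 0.008 on its stop. A spring brings it back: about 1 N to start it, 2.3 N at 3 mm, 4.5 N on the stop.
- pad2_top (a point): Centre of the top of pad 2, 44 mm above the bench when up; it sinks with the pad. Pads stand 34 mm apart, 30 wide; a pad's middle 10 mm is flat, then it ramps down at 17 degrees either way, beside the next pad's ramp, to 6 mm below the top, so a tip 2 to 5 mm deep slides from pad to pad. Shut fingers press one pad or, between pads, two; open fingers may press several.
- pad2 (a joint): How far pad 2 is pressed down, in m: 0 up, 0.008 on its stop. A spring brings it back: about 1 N to start it, 2.3 N at 3 mm, 4.5 N on the stop.
- pad3_top (a point): Centre of the top of pad 3, 44 mm above the bench when up; it sinks with the pad. Pads stand 34 mm apart, 30 wide; a pad's middle 10 mm is flat, then it ramps down at 17 degrees either way, beside the next pad's ramp, to 6 mm below the top, so a tip 2 to 5 mm deep slides from pad to pad. Shut fingers press one pad or, between pads, two; open fingers may press several.
- pad3 (a joint): How far pad 3 is pressed down, in m: 0 up, 0.008 on its stop. A spring brings it back: about 1 N to start it, 2.3 N at 3 mm, 4.5 N on the stop.
- pad4_top (a point): Centre of the top of pad 4, 44 mm above the bench when up; it sinks with the pad. Pads stand 34 mm apart, 30 wide; a pad's middle 10 mm is flat, then it ramps down at 17 degrees either way, beside the next pad's ramp, to 6 mm below the top, so a tip 2 to 5 mm deep slides from pad to pad. Shut fingers press one pad or, between pads, two; open fingers may press several.
- pad4 (a joint): How far pad 4 is pressed down, in m: 0 up, 0.008 on its stop. A spring brings it back: about 1 N to start it, 2.3 N at 3 mm, 4.5 N on the stop.
- pad5_top (a point): Centre of the top of pad 5 (next to the square end), 44 mm above the bench when up; it sinks with the pad. Pads stand 34 mm apart, 30 wide; a pad's middle 10 mm is flat, then it ramps down at 17 degrees either way, beside the next pad's ramp, to 6 mm below the top, so a tip 2 to 5 mm deep slides from pad to pad. Shut fingers press one pad or, between pads, two; open fingers may press several.
- pad5 (a joint): How far pad 5 is pressed down, in m: 0 up, 0.008 on its stop. A spring brings it back: about 1 N to start it, 2.3 N at 3 mm, 4.5 N on the stop.
- tape_roll: Paper tape roll lying flat, 76 mm across, 24 mm high; origin at the centre of its underside. Leave alone.
- glue_jar: Small white jar, 42 mm across, 52 mm high; origin at the centre of its underside. Leave alone.
- screwdriver: Screwdriver lying flat, 170 mm long, under 35 mm high, along its own x. Leave alone.
- punch_block: Dark steel block, 50 x 30 x 30 mm; origin at the centre of its underside. Leave alone.
- mug: White mug, 76 mm across, 90 mm high; origin at the centre of its underside. Leave alone.
- staple_box: Cardboard box, 100 x 60 x 45 mm; origin at the centre of its underside. Leave alone.
- wrench: Wrench lying flat, 160 mm long. Leave alone.

How it is judged:
By the outcome, as a careful person would: the job done as asked, in the order asked, and still so for the second after the job is handed in, with the robot touching nothing.
It also fails if it takes over 40 s, if anything falls off the work surface, if the arm or the gripper's body presses on something with over 40 N, if the wrist force passes 120 N, or if a joint passes its speed limit or range.

ROBOT

A 6-joint arm with a two-finger parallel gripper is mounted at the origin on the work surface. World frame = base frame: x ahead of the robot, y to its left, z up, the work surface at z = 0. Lengths are in mm, angles in rad, forces in N, time in s.
With the tool pointing down it reaches from about 350 to 800 mm from the base axis. Payload 7.3 kg.
Tool frame: the origin (TCP) lies midway between the tips of the shut fingers; the grasp point (between the pads) lies 19 mm behind it; z points along the fingers, y is the line along which they close (so a half turn about z gives the same grasp; the last joint's range is limited). The gripper opens to 85 mm and grips with 20 to 120 N. Pads are 22 mm wide; open, the fingers measure 114 mm over their backs; the gripper's body (76 mm by 85 mm) begins 54 mm behind the grasp point. The pads swing forward as they close: fully open they stand 13 mm farther back than shut.
Start: joints at [-1.405, 0.342, 1.524, -0, 1.275, -0.146], TCP at [161.078, -499.698, 231.322] pointing down, gripper open.
Joint ranges: [-2.53, 2.53], [-0.77, 2.02], [0.04, 2.7], [-1, 4.14], [0.28, 2.66], [-3.11, 3.11]. Speed limits (rad/s): [2.57, 2.57, 3.14, 3.14, 3.14, 3.14].

INTERFACE

Orientations are given as a rotation vector (axis times angle).
In Python, from plant import state, camera, job_done gives the robot as it stands.
- The arm moves only by the tool play_rows, never from a script. Its argument "increments" is a list that holds one entry, the list of rows, each a list of 6 numbers: the shift along the tool's x, y, z in m, then the turn, a rotation vector about the tool's x, y, z in degrees. A call has 1 to 8 rows; each row shifts and turns the commanded pose from where the row before left it, along the tool's axes as they then stand; what a row does not reach is not made up. A row lasts 1/10 s, in which the tool goes at most 50 mm and 8.59 degrees, less where a joint would pass 70% of its speed; a pose out of reach is approached as far as the arm can. A call is refused whole if a number of a shift passes 0.05 or a number of a turn 8.59, either way. A call with a gripper value outside its range is refused whole. "fingers" is the closure, from 0 (fully open) to 1 (shut), set as the call begins (left out, the last holds). The fingers move at their own pace and stop on an object; "squeeze" is the grip in N (left out, the last holds). Time passes only in rows, so rows that do not move let the fingers close. It gives the time, the measured TCP pose, the force, the opening and the grip force at its end, in the units of the state.
- state(): the state, without advancing time (a new reading comes with each control period).
- camera(name): name is "side" or "top" or "wrist"; returns a dict with "frame" (480x640x3 uint8, red, green, blue), "fx", "fy", "cx", "cy" (pixels), "pose" (4x4, takes a point from camera to world coordinates). Camera axes: x right, y up, looking along -z (the intrinsics and any distortion apply to the point x, -y, -z); pixel columns grow to the right and rows downward; lengths in mm; the calibration is good to about 2 mm. A picture is of the moment at which its call begins. There is no depth.
- job_done(): hands the job in; it is judged then, once.
The state is a dict: "clock": time; "joint_pos": joint angles; "qvel": joint speeds; "tau": joint torques, N m; "ee_pos": TCP position; "tool_rot": TCP orientation; "force": force on the tool from outside, world axes, zero at the start; "torque": the same for the moment, N m; "opening": finger opening in mm; "grasp_force": force on a finger pad.
Only numpy, scipy, OpenCV 4.12 (cv2) and the standard library are available. Lean on these libraries where they do the work, as an engineer would, in place of code of your own. Each camera call takes 0.05 s, during which the arm holds its last target. There are 200 camera calls.

## Working session

There is one attempt and no reset: what is moved stays moved. The work goes in short steps, Python scripts to look and compute and a tool call to move; the robot and the scene stay as the last step left them, time stands still between calls to the robot, and variables do not carry over. Pictures are saved under pics/ and viewed, at most 10 in all, crops included, and the job is handed in when it is done.

Besides the shell and the picture viewer there is one more tool, called as name(argument=value, ...), one argument or row to a line, values as JSON. play_rows: Moves the arm, as the interface text tells. Its arguments: {"type":"object","properties":{"increments":{"type":"array"},"fingers":{"type":"number"},"squeeze":{"type":"number"}},"required":["increments"]}

```bash
mkdir -p pics
python3 - <<'E'
from plant import state,camera
import cv2,numpy as np
print(state())
for n in("top","side"):
    c=camera(n);cv2.imwrite(f"pics/{n}0.png",c["frame"][:,:,::-1]);print(n,[c[k] for k in("fx","fy","cx","cy")],np.round(c["pose"],4).tolist(),[k for k in c])
E
```

```text
{'clock': 0.0, 'joint_pos': array([-1.40502876e+00,  3.42731361e-01,  1.52504149e+00, -1.09276831e-05,
        1.27538985e+00, -1.46026040e-01]), 'qvel': array([ 0.00048833, -0.00041504, -0.00053897, -0.00054881, -0.00107422,
       -0.00093948]), 'tau': array([ 1.57325949e-04, -4.33669674e+01, -2.46011835e+01, -1.21360695e-04,
        7.86508812e-03,  4.20637861e-06]), 'ee_pos': array([ 160.98899028, -499.27711684,  230.612935  ]), 'tool_rot': array([-3.10194196e+00, -4.87544002e-01,  4.07397063e-05]), 'force': array([ 0.29983672, -0.26834164, -0.02783468]), 'torque': array([ 0.00762344, -0.01652522, -0.01269107]), 'grasp_force': 0.0, 'opening': 85.41260377997041}
top [559.0968125639415, 559.0968125639415, 318.5684921486347, 238.538952925975] [[-0.0017, 0.9969, -0.0783, 350.7211], [-1.0, -0.0021, -0.005, -25.63], [-0.0051, 0.0783, 0.9969, 1541.6986], [0.0, 0.0, 0.0, 1.0]] ['frame', 'fx', 'fy', 'cx', 'cy', 'pose']
side [558.0715410592272, 558.0715410592272, 316.49060777453684, 237.20135067340456] [[-0.9955, 0.0576, -0.0749, 422.968], [-0.0944, -0.5893, 0.8024, 882.5765], [0.0021, 0.8058, 0.5921, 722.3885], [0.0, 0.0, 0.0, 1.0]] ['frame', 'fx', 'fy', 'cx', 'cy', 'pose']
```

View pics/top0.png

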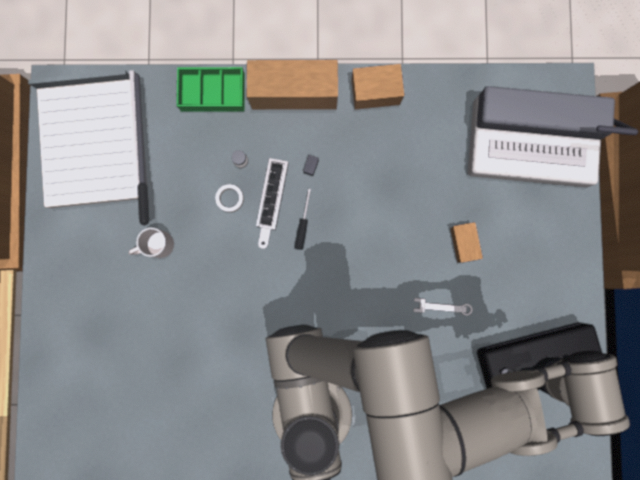

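The top view shows the bar with its tongue tip at about (263,246) and its square end at (278,160). The tape roll is to the left, the screwdriver and punch block to the right. Next I'll zoom in on both views.

```bash
cat > h.py <<'E'
import numpy as np,cv2
from plant import state,camera
def ray(c,u,v,z):
    P=np.array(c["pose"]);d=P[:3,:3]@np.array([(u-c["cx"])/c["fx"],-(v-c["cy"])/c["fy"],-1]);o=P[:3,3]
    return o+d*(z-o[2])/d[2]
def proj(c,p):
    P=np.array(c["pose"]);q=P[:3,:3].T@(np.asarray(p,float)-P[:3,3])
    return np.array([c["cx"]+c["fx"]*q[0]/-q[2],c["cy"]-c["fy"]*q[1]/-q[2]])
E
python3 - <<'E'
from h import *
t=camera("top");s=camera("side")
print("tip",ray(t,263,246,6),"sq",ray(t,278,160,28))
m=(ray(t,263,246,6)+ray(t,278,160,28))/2;u=proj(s,m);print(u)
a=cv2.resize(t["frame"][150:260,225:325],None,fx=5,fy=5,interpolation=2)
x,y=(u-[50,55]).astype(int);x=max(x,0);y=max(y,0);print(x,y)
b=cv2.resize(s["frame"][y:y+110,x:x+100],(500,550),interpolation=2)[:, :]
cv2.imwrite("pics/c.png",cv2.resize(np.hstack([a,b]),(800,440))[:,:,::-1])
E
```

```text
tip [451.05919621 135.10845682   6.        ] sq [686.27339539  93.02617795  28.        ]
[277.00642522 294.41446003]
227 239
```

View pics/c.png

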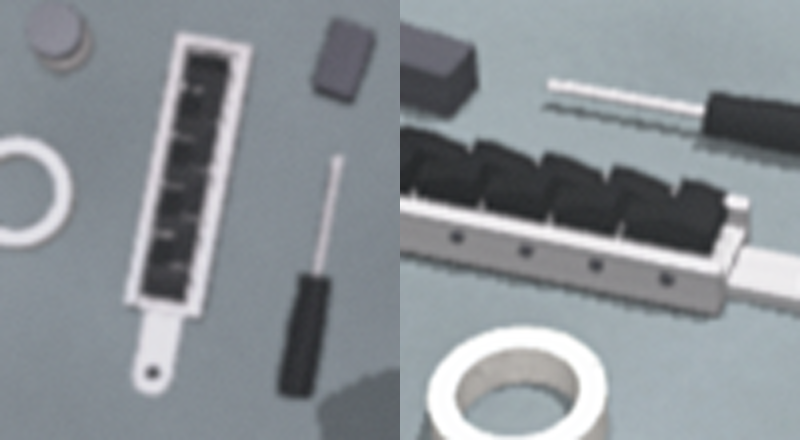

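Run:
```python
from h import *
t=camera("top")
f=lambda x,y,z:ray(t,225+x/4-.4,150+y/4-.4,z)
tip=f(150,396,6);C=[f(*p,28) for p in((179,36),(251,45),(200,316),(127,304))]
print(tip,np.round(C,1));m=np.mean(C,0);d=(C[0]+C[1]-C[2]-C[3])/2;print("ctr",m,"len",np.linalg.norm(d),np.degrees(np.arctan2(d[1],d[0])))
d=m-tip;print(np.hypot(*d[:2]),np.degrees(np.arctan2(d[1],d[0])))
```

```text
[443.8922907  137.54337301   6.        ] [[690.2 116.8  28. ]
 [683.8  67.3  28. ]
 [497.  101.5  28. ]
 [505.3 151.3  28. ]]
ctr [594.09415013 109.2313511   28.        ] len 189.0281350243487 -10.459397039702724
152.846881417978 -10.674616217556954
```

play_rows(
  increments=[
    [[0.043,-0.0175,0,0,0,0],[0.043,-0.0175,0,0,0,0],[0.043,-0.0175,0,0,0,0],[0.043,-0.0175,0,0,0,0],[0.043,-0.0175,0,0,0,0],[0.043,-0.0175,0,0,0,0],[0.043,-0.0175,0,0,0,0],[0.043,-0.0175,0,0,0,0]],
  ],
  fingers=1,
  squeeze=30,
)

```text
clock: 1.05
ee_pos: [446.8, -259.4, 231.4]
tool_rot: [3.103, 0.488, 0.0]
force: [0.6, -1.5, -0.0]
opening: -0.0
grasp_force: 0.0
```

play_rows(
  increments=[
    [[0.027,-0.0385,0,0,0,0],[0.027,-0.0385,0,0,0,0],[0.027,-0.0385,0,0,0,0],[0.027,-0.0385,0,0,0,0],[0.027,-0.0385,0,0,0,0],[0.027,-0.0385,0,0,0,0],[0.027,-0.0385,0,0,0,0],[0.027,-0.0385,0,0,0,0]],
  ],
)

```text
clock: 1.85
ee_pos: [556.9, 100.5, 231.3]
tool_rot: [3.103, 0.488, 0.0]
force: [1.0, -0.9, -1.2]
opening: 0.1
grasp_force: 0.0
```

play_rows(
  increments=[
    [[0,0,0,0,0,7],[0,0,0,0,0,7],[0,0,0,0,0,7],[0,0,0,0,0,7.3],[0,0,0,0,0,0],[0,0,0,0,0,0]],
  ],
)

```text
clock: 2.45
ee_pos: [556.6, 98.5, 231.2]
tool_rot: [3.129, -0.28, -0.0]
force: [-0.1, -0.7, -0.0]
opening: 0.1
grasp_force: 0.0
```

Run:
```python
from h import *
c=camera("wrist");cv2.imwrite("pics/w1.png",c["frame"][:,:,::-1]);print(state()["joint_pos"],np.round(c["pose"],3).tolist())
```

```text
[ 3.95425259e-02  4.16262567e-01  1.41071545e+00 -1.08743762e-04
  1.31476363e+00  1.78950816e+00] [[-0.179, 0.95, 0.258, 621.518], [-0.984, -0.173, -0.047, 87.248], [0.0, -0.262, 0.965, 374.058], [0.0, 0.0, 0.0, 1.0]]
```

View pics/w1.png

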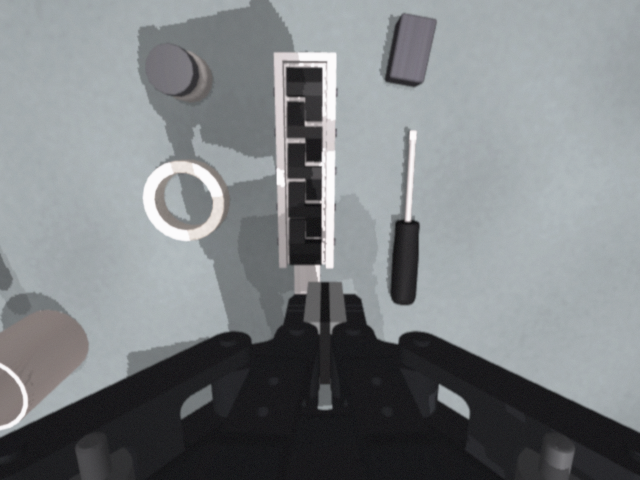

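The wrist view shows the bar in full. Its rim corners are at about (274,53), (337,53), (334,268) and (278,268), with the tongue under the fingertips. Pad tops interleave left and right about the centre line.

Run:
```python
from h import *
c=camera("wrist")
C=[ray(c,u,v,28) for u,v in((274,53),(337,53),(334,268),(278,268))]
m=np.mean(C,0);d=(C[0]+C[1]-C[2]-C[3])/2;print(np.round(C,1),m,np.linalg.norm(d),np.degrees(np.arctan2(d[1],d[0])))
print("tip err", proj(c,state()["ee_pos"]))
g=cv2.resize(c["frame"][40:300,240:380],(420,780)) if 0 else cv2.resize(c["frame"][40:290,250:360],None,fx=2.4,fy=2.4,interpolation=2)
cv2.imwrite("pics/w2.png",g[:,:,::-1])
```

```text
[[694.4 116.8  28. ]
 [684.9  65.   28. ]
 [498.  100.4  28. ]
 [507.7 153.7  28. ]] [596.25333236 108.99172714  28.        ] 190.25103139330318 -10.942183256630925
tip err [326.00153057 301.93269999]
```

View pics/w2.png

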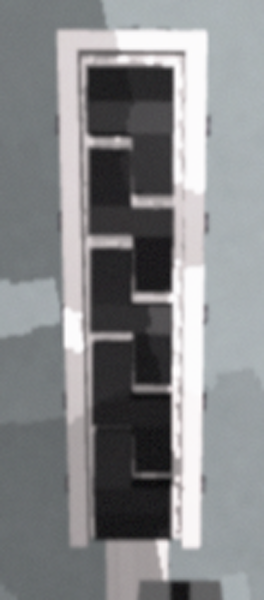

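play_rows(
  increments=[
    [[-0.0316,-0.018,0.02,0,0,0.5],[0,0,0.04,0,0,0],[0,0,0.04,0,0,0],[0,0,0.03,0,0,0],[0,0,0.025,0,0,0],[0,0,0.013,0,0,0],[0,0,0,0,0,0],[0,0,0,0,0,0]],
  ],
)

```text
clock: 3.35
ee_pos: [529.5, 121.9, 64.1]
tool_rot: [-3.127, 0.299, -0.002]
force: [-0.2, 0.1, 0.3]
opening: -0.2
grasp_force: 0.0
```

Run:
```python
from h import *
s=state();print(s["ee_pos"],s["tool_rot"],s["force"])
c=camera("wrist");k=camera("side")
a=cv2.resize(c["frame"][20:360,220:420],(350,595));b=cv2.resize(k["frame"][210:350,190:295],(446,595),interpolation=2)
cv2.imwrite("pics/w3.png",np.hstack([a,b])[:,:,::-1])
```

```text
[529.52274757 121.93519306  64.1073301 ] [-3.12723743e+00  2.98504275e-01 -2.00092578e-03] [-0.20231497  0.0513393   0.30833945]
```

View pics/w3.png

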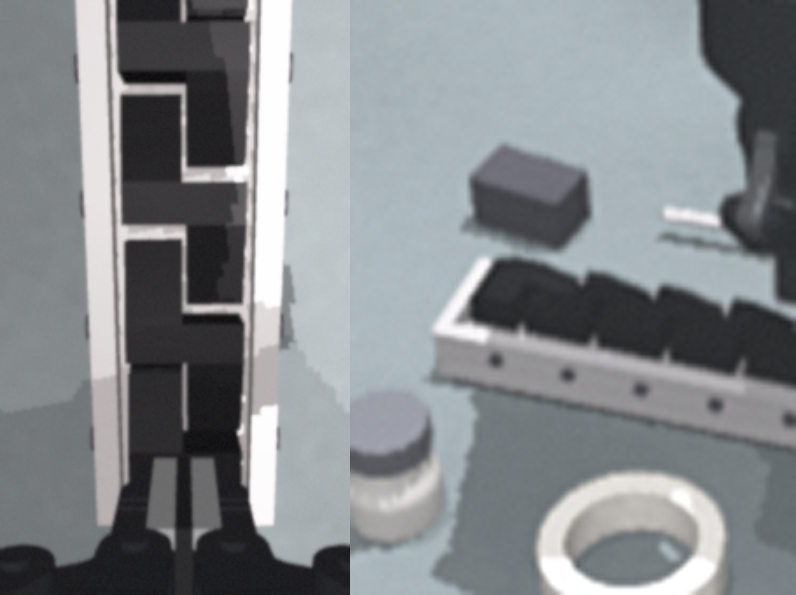

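Fingertips sit centred and aligned over the row. The pad 2 flat is at crop row 340, which is about row 214 in the full image. The side view shows the pads all up.

Run:
```python
from h import *
c=camera("wrist")
u=np.array([np.cos(np.radians(-10.8)),np.sin(np.radians(-10.8)),0]);o=np.array([595.5,109.1,44])
for r in((318+363)/2,(182+225)/2,(22+70)/2):
    p=ray(c,220+185/1.75,20+r/1.75,44);q=p-o;print(p,q@u,q@np.array([-u[1],u[0],0]))
print(state()["ee_pos"],(state()["ee_pos"]-o)@u,proj(c,state()["ee_pos"]))
```

```text
[561.54487009 115.90458355  44.        ] -34.6287430163286 0.321498786572322
[594.22934383 109.58667453  44.        ] -1.3393430731924179 0.23995696130013527
[627.86367584 103.0851579   44.        ] 32.917495183715545 0.15604541214950718
[529.8082234  121.97066151  64.71113222] -66.93991610218782 [325.99191151 302.10076328]
```

play_rows(
  increments=[
    [[-0.002,0,0.008,0,0,0],[0,0,0.008,0,0,0],[0,0,0,0,0,0],[0,0,0,0,0,0],[0,0,0,0,0,0]],
  ],
)

```text
clock: 4.0
ee_pos: [527.0, 122.3, 47.3]
tool_rot: [3.127, -0.299, 0.0]
force: [0.3, 0.1, -0.1]
opening: 0.1
grasp_force: 0.0
```

Run:
```python
from h import *
Z=[];F=[]
for i in range(8): camera("side");s=state();Z.append(s["ee_pos"]);F.append(s["force"])
print(np.mean(Z,0),np.std(Z,0),np.mean(F,0),np.std(F,0))
```

```text
[526.98412766 122.28577401  47.39972148] [0.05626525 0.01022236 0.0293357 ] [-0.00713291 -0.20674196  0.10208563] [0.28317768 0.37068924 0.49943527]
```

play_rows(
  increments=[
    [[0,0,0.003,0,0,0],[0,0,0.002,0,0,0],[0,0,0.0018,0,0,0],[0,0,0,0,0,0],[0,0,0,0,0,0]],
  ],
)

```text
clock: 4.9
ee_pos: [527.1, 122.3, 40.6]
tool_rot: [3.127, -0.299, 0.001]
force: [0.8, 0.4, 2.0]
opening: -0.1
grasp_force: 1.2
```

```bash
cat > m.py <<'E'
from h import *
Z=[];F=[]
for i in range(8): k=camera("side");s=state();Z.append(s["ee_pos"]);F.append(s["force"])
print(np.mean(Z,0),np.mean(F,0))
cv2.imwrite("pics/m.png",k["frame"][:,:,::-1])
E
python3 m.py
```

```text
[527.03058186 122.29430028  40.60722205] [0.82220869 0.24944192 2.2131905 ]
```

play_rows(
  increments=[
    [[0.003,0,0.0003,0,0,0],[0.005,0,0,0,0,0],[0.005,0,0,0,0,0],[0.005,0,0,0,0,0],[0.005,0,0,0,0,0],[0.005,0,0,0,0,0],[0.005,0,0,0,0,0],[0.005,0,0,0,0,0]],
  ],
)

```text
clock: 6.1
ee_pos: [564.7, 114.9, 40.1]
tool_rot: [3.127, -0.299, 0.0]
force: [-1.6, 0.2, 2.7]
opening: 0.1
grasp_force: 1.3
```

play_rows(
  increments=[
    [[0.005,0,-0.0002,0,0,0],[0.005,0,0,0,0,0],[0.005,0,0,0,0,0],[0.005,0,0,0,0,0],[0.005,0,0,0,0,0],[0.005,0,0,0,0,0],[0.005,0,0,0,0,0],[0.005,0,0,0,0,0]],
  ],
)

```text
clock: 6.9
ee_pos: [603.8, 107.4, 40.3]
tool_rot: [3.127, -0.299, -0.0]
force: [-2.7, 0.8, 3.8]
opening: -0.0
grasp_force: 1.8
```

Run:
```python
from h import *
k=camera("side");c=camera("wrist");s=state();print(s["ee_pos"],s["force"])
a=cv2.resize(c["frame"][20:360,220:420],(350,595));b=cv2.resize(k["frame"][210:350,190:295],(446,595),interpolation=2)
cv2.imwrite("pics/w4.png",np.hstack([a,b])[:,:,::-1])
```

```text
[604.49367698 107.24501191  40.50449816] [-0.60591414 -0.88709429  3.27394966]
```

View pics/w4.png

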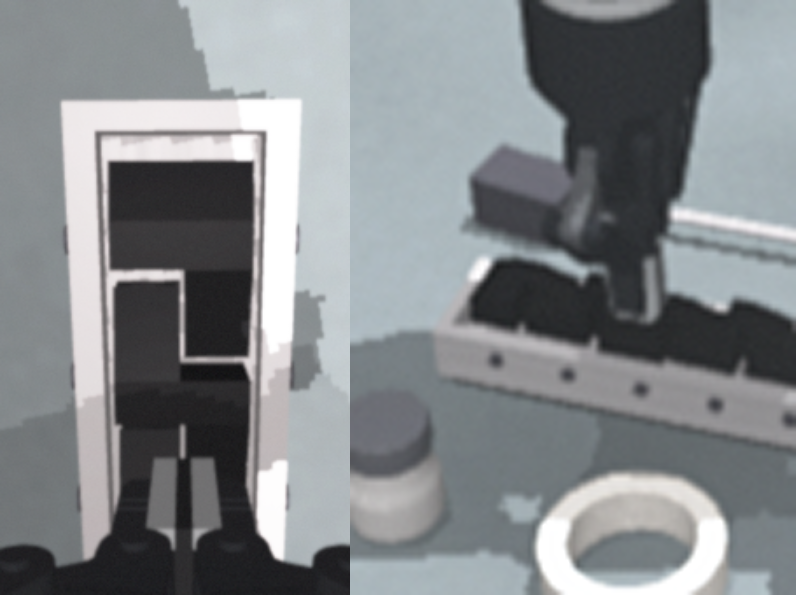

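The picture shows the bar still in place, with its corner at (437,335) as before, and the fingers centred past pad 3. Continuing the stroke.

play_rows(
  increments=[
    [[0.005,0,0,0,0,0],[0.005,0,0,0,0,0],[0.005,0,0,0,0,0],[0.005,0,0,0,0,0],[0.005,0,0,0,0,0],[0.005,0,0,0,0,0],[0.005,0,0,0,0,0],[0.005,0,0,0,0,0]],
  ],
)

```text
clock: 7.8
ee_pos: [643.0, 99.8, 40.3]
tool_rot: [3.127, -0.299, -0.001]
force: [-1.8, 0.8, 3.3]
opening: 0.0
grasp_force: 1.9
```

play_rows(
  increments=[
    [[0.005,0,0,0,0,0],[0.005,0,0,0,0,0],[0.005,0,0,0,0,0],[0.004,0,0,0,0,0],[0,0,0,0,0,0],[0,0,0,0,0,0],[0,0,0,0,0,0]],
  ],
)

```text
clock: 8.5
ee_pos: [661.9, 96.2, 40.7]
tool_rot: [3.127, -0.299, 0.002]
force: [1.3, -0.2, 2.4]
opening: 0.3
grasp_force: 1.2
```

play_rows(
  increments=[
    [[0,0,-0.005,0,0,0],[0,0,-0.01,0,0,0],[0,0,-0.03,0,0,0],[0,0,-0.04,0,0,0],[0,0,-0.04,0,0,0],[0,0,-0.02,0,0,0],[0,0,0,0,0,0],[0,0,0,0,0,0]],
  ],
)

```text
clock: 9.3
ee_pos: [660.9, 96.4, 185.3]
tool_rot: [3.127, -0.299, -0.001]
force: [-0.2, 0.3, 0.2]
opening: -0.1
grasp_force: 0.0
```

Run:
```python
from h import *
k=camera("side");print(state()["ee_pos"],state()["force"])
cv2.imwrite("pics/w5.png",cv2.resize(k["frame"][200:380,150:390],(800,600),interpolation=2)[:,:,::-1])
```

```text
[660.44705973  96.33911931 184.09591768] [-0.49558123 -0.18764034  0.28419747]
```

View pics/w5.png

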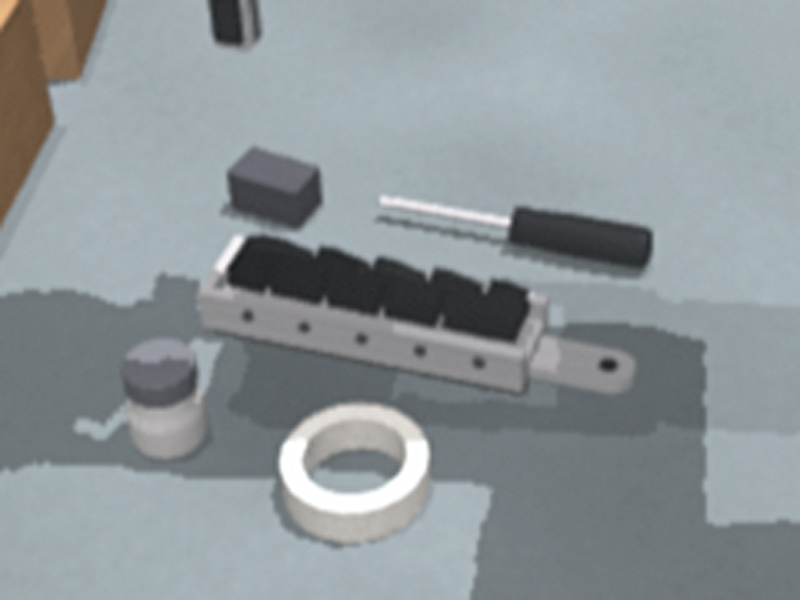

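All five pads are back up (along (250,245) to (510,290)), the bar and its neighbours have not moved, and the gripper is well clear.

```bash
python3 -c "
from plant import job_done
print(job_done())"
```

```text
the job is handed in; nothing more can be done
None
```

The job is handed in: I ran the shut fingertips from pad 1 to pad 5 in one unbroken stroke, pressing about 3–4 mm deep by tool height (stop at 8 mm), then lifted clear. All five pads sprang back, and in the camera views the bar and the items near it had not moved.

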